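Draw the bolt inside the bar guard with the hook rod

TASK

The rear gate of the bar guard is held by a slide bolt whose upright knob is too deep inside for a hand. Take the rod with the hooked end by its wooden handle, reach it in through the guard's open end, hook it behind the knob and draw the bolt fully back towards the open end. Then unhook, bring the rod out of the guard again and lay it down flat on the bench.

Things in the scene. Friction and masses are not known exactly. Their poses are not given: they have to be found in the camera images.
- rod_grip (a point): Middle of the hooked rod's wooden handle, half-way up (13 mm above the bench). The handle is 100 mm long, 20 wide, 26 high; an 8 mm steel rod runs on from its front end. Loose, about 140 g, lying flat, hook end roughly towards the guard. x: along the rod to the hook; z up; y: the side to which the hook is bent. File, screwdriver and hex key near by are not it.
- rod_hook (a point): Middle of the hook: a straight level leg 8 mm thick, bent square off the rod's end. It lies 260 mm along x and 20 mm along y from rod_grip, at the same height and with the same axes. The leg's centre line crosses the rod's line 260 mm ahead of rod_grip; its tip is 42 mm to +y of the rod's line.
- guard: Fixed guard of thin bars, a tunnel 240 mm long (x), 180 mm wide outside, 160 mm clear inside; roof underside 88 mm, top 96 mm above the bench. Origin: centre of its underside on the bench. x points inward, from the open end (x = -120 mm) to the closed rear gate (+120 mm). Inside, bolt bar and guides stay below 24 mm, but the keeper within 16 mm of the gate is 30 mm high.
- bolt_knob (a point): The bolt's knob, an upright steel pin 14 mm thick (17 mm at its cap), its top 68 mm above the bench. This point is on its axis, 44 mm above the bench, and moves with the bolt; axes as the guard's. With the bolt shut it stands mid-way across the guard, 160 mm in from the open end; nothing else stands up beside it.
- guard_bolt (a joint): How far the bolt is drawn, in m: 0 shut, 0.050 fully back at its stop; it grows as the knob moves towards the open end (the guard's -x). About 2.5 N of friction; it stays where it is left. It starts at 0 to 0.008.

How it is judged:
On the way:
1. The bolt is drawn back at least 38 mm with the hook's leg behind its knob (value of joint guard_bolt above 0.038 m and x of rod_hook in the frame of bolt_knob between 0.003 and 0.03 m and y of rod_hook in the frame of bolt_knob between -0.028 and 0.028 m and z of rod_hook in the frame of bolt_knob between -0.03 and 0.03 m), for 0.1 s.
At the end, for the whole second after the job is handed in: The bolt is drawn back at least 38 mm of its 50 mm; the rod's hook is outside the guard (at least 100 mm from the knob towards the open end, or beyond the guard's other sides), and the rod lies at rest on the bench (handle's middle below 30 mm, hook below 35 mm) (value of joint guard_bolt above 0.038 m and (x of rod_hook in the frame of bolt_knob below -0.1 m or x of rod_hook in the frame of bolt_knob above 0.16 m or y of rod_hook in the frame of bolt_knob above 0.09 m or y of rod_hook in the frame of bolt_knob below -0.09 m) and height (world z) of rod_hook below 0.035 m and height (world z) of rod_grip below 0.03 m and linear speed of hook_rod below 0.02 m/s); the robot touches nothing.
It also fails if it takes over 45 s, if anything falls off the work surface, if the arm or the gripper's body presses on something with over 40 N, if the wrist force passes 120 N, or if a joint passes its speed limit or range.

ROBOT

A 6-joint arm with a two-finger parallel gripper is mounted at the origin on the work surface; the furniture and walls round the work are solid. World frame = base frame: x ahead of the robot, y to its left, z up, the work surface at z = 0. Lengths are in m, angles in rad, forces in N, time in s.
With the tool pointing down it reaches from about 0.25 to 0.725 m from the base axis. Payload 4 kg.
Tool frame: the origin (TCP) lies midway between the tips of the shut fingers; the grasp point (between the pads) lies 19 mm behind it; z points along the fingers, y is the direction in which the jaws open and shut (so a half turn about z gives the same grasp; the last joint's range is limited). The gripper opens to 85 mm and grips with 20 to 120 N. Pads are 22 mm wide; open, the fingers measure 114 mm over their backs; the gripper's body (76 mm by 85 mm) begins 54 mm behind the grasp point. The pads swing forward as they close: fully open they stand 13 mm farther back than shut.
Start: joints at [1.275, 0.241, 0.005, 1.335, 0, 1.571], TCP at [0.146, 0.478, 0.231] pointing down, gripper open.
Joint ranges: [-2.72, 2.72], [-1.05, 1.87], [-1.09, 1.28], [-1.99, 2.15], [-1.42, 1.44], [-3.14, 3.14]. Speed limits (rad/s): [2.79, 2.79, 3.14, 3.14, 3.14, 3.14].

INTERFACE

Orientations are given as a unit quaternion [x, y, z, w].
In Python, from workcell import monitor, cams, order gives the robot as it stands.
- The arm moves only by the tool send_rows, never from a script. Its argument "moves" is a list of rows, each a list of 4 numbers: the shift along the tool's x, y, z as a fraction of full scale, then the turn about the tool's z as a fraction of full scale. A call has 1 to 20 rows; each row shifts and turns the commanded pose from where the row before left it, along the tool's axes as they then stand; what a row does not reach is not made up. Full scale, the value 1, is 100 cm for a shift and 0.1 rad for a turn. A row lasts 1/10 s, in which the tool goes at most 50 mm and 8.59 degrees, less where a joint would pass 70% of its speed; a pose out of reach is approached as far as the arm can. A call with a number of a shift or a turn outside -1 to 1 is refused whole. A call with a gripper value outside its range is refused whole. "claw" is the gripper's target within -1 to 1 (fully open at 1, half-way at 0, shut at -1), set as the call begins (left out, the last holds). The fingers move at their own pace and stop on an object; the grip force is fixed at half the most. Time passes only in rows, so rows that do not move let the fingers close. It gives the time, the measured TCP pose, the force and the opening at its end, in the units of the state.
- monitor.get_obs(): the state, without advancing time (a new reading comes with each control period).
- cams.camera(name): name is "scene" or "top"; returns (picture, depth): 480x640x3 uint8, blue, green, red; 480x640 float32, m along the optical axis (not along the pixel's ray), 0 where there is no reading.
- cams.camera_info(name): a dict with "intrinsics" (3x3 intrinsics, pixels), "distortion" ([k1, k2, p1, p2, k3] as OpenCV has them; the pictures are not rectified), "T" (4x4, takes a point from camera to world coordinates). Camera axes: x right, y up, looking along -z (the intrinsics and any distortion apply to the point x, -y, -z); pixel columns grow to the right and rows downward; lengths in m; the calibration is good to about 2 mm. A picture is of the moment at which its call begins. camera_info takes no time and is no camera call.
- order.job_done(): hands the job in, once; it reports no verdict.
The state is a dict: "clock": time; "joint_pos": joint angles; "joint_vel": joint speeds; "tau": joint torques, N m; "eef_pos": TCP position; "tool_rot": TCP orientation; "ft_force": force on the tool from outside, world axes, zero at the start; "ft_torque": the same for the moment, N m; "grip_width": finger opening in m.
Only numpy, scipy, OpenCV 4.12 (cv2) and the standard library are available. Lean on these libraries where they do the work, as an engineer would, in place of code of your own. Each camera call takes 0.05 s, during which the arm holds its last target.

## Working session

There is one attempt and no reset: what is moved stays moved. The work goes in short steps, Python scripts to look and compute and a tool call to move; the robot and the scene stay as the last step left them, time stands still between calls to the robot, and variables do not carry over. Pictures are saved under pics/ and viewed, and the job is handed in when it is done.

Besides the shell and the picture viewer there is one more tool, called after "Emit:" as name(argument=value, ...), one argument or row to a line, values as JSON. send_rows: Moves the arm, as the interface text tells. Its arguments: {"type":"object","properties":{"moves":{"type":"array","items":{"type":"array","items":{"type":"number","minimum":-1,"maximum":1}}},"claw":{"type":"number"}},"required":["moves"]}

```bash
mkdir -p pics; cat > h.py <<'E'
import numpy as np, cv2
from workcell import monitor, cams, order
def grab(n,tag):
    p,d=cams.camera(n); cv2.imwrite(f'pics/{tag}.png',p); np.savez(f'pics/{tag}.npz',p=p,d=d); return p,d
def load(tag):
    z=np.load(f'pics/{tag}.npz'); return z['p'],z['d']
def info(n):
    i=cams.camera_info(n); return np.array(i['intrinsics']),np.array(i['distortion']),np.array(i['T'])
def ray(n,uv):
    K,D,T=info(n); q=cv2.undistortPoints(np.array(uv,float).reshape(-1,1,2),K,D).reshape(-1,2)
    return np.c_[q[:,0],-q[:,1],-np.ones(len(q))]@T[:3,:3].T, T[:3,3]
def at_z(n,uv,z):
    r,o=ray(n,uv); return o+r*((z-o[2])/r[:,2])[:,None]
def at_depth(n,uv,d):
    r,o=ray(n,uv); 
    return o+r*np.array([d[int(round(v)),int(round(u))] for u,v in uv])[:,None]
def proj(n,P):
    K,D,T=info(n); c=(np.atleast_2d(P)-T[:3,3])@T[:3,:3]; c=c*[1,-1,-1]
    return cv2.projectPoints(c.reshape(-1,1,3),np.zeros(3),np.zeros(3),K,D)[0].reshape(-1,2)
E
python3 - <<'E'
from h import *
for n in('scene','top'):
    grab(n,n+'0'); K,D,T=info(n); print(n,K.round(1).tolist(),D,T.round(3).tolist())
print(monitor.get_obs())
E
```

```text
scene [[593.3, 0.0, 320.3], [0.0, 593.3, 240.3], [0.0, 0.0, 1.0]] [0.02337757 0.         0.         0.         0.        ] [[0.731, 0.49, -0.474, -0.039], [-0.682, 0.512, -0.522, -0.604], [-0.013, 0.705, 0.709, 0.902], [0.0, 0.0, 0.0, 1.0]]
top [[601.0, 0.0, 322.1], [0.0, 601.0, 238.6], [0.0, 0.0, 1.0]] [0.01125103 0.         0.         0.         0.        ] [[0.012, 0.998, -0.055, 0.428], [-1.0, 0.012, 0.008, -0.014], [0.009, 0.055, 0.998, 1.533], [0.0, 0.0, 0.0, 1.0]]
{'clock': 0.1, 'joint_pos': array([ 1.27500470e+00,  2.41340260e-01,  3.83247013e-03,  1.33522833e+00,
       -1.38430673e-05,  1.57078408e+00]), 'joint_vel': array([-8.63139363e-05,  1.72589707e-04,  2.19046554e-03, -1.47018312e-03,
        4.43583668e-04, -9.88355187e-04]), 'tau': array([-6.24832683e-05, -3.73136866e+01,  2.53011364e+01,  1.08809536e-02,
       -6.21270920e-05,  1.56853645e-05]), 'eef_pos': array([0.14558057, 0.47772005, 0.23049059]), 'tool_rot': array([ 1.47351110e-01,  9.89083773e-01, -9.60327415e-04, -1.36081160e-04]), 'ft_force': array([0.09123401, 1.42648727, 0.07322212]), 'ft_torque': array([ 0.00535384, -0.0175268 ,  0.00080037]), 'grip_width': 0.08550205416245281}
```

View pics/scene0.png

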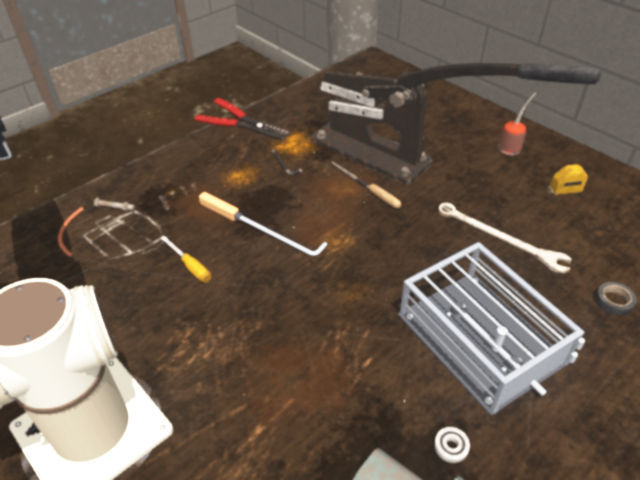

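View pics/top0.png

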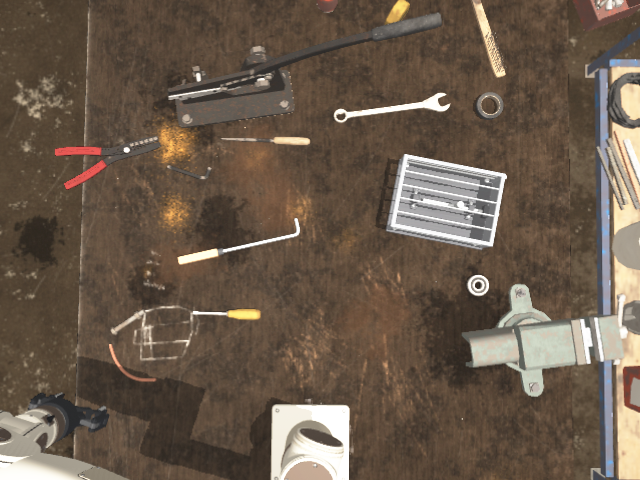

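```bash
python3 - <<'E'
from h import *
p,d=load('top0')
cv2.imwrite('pics/z1.png',cv2.resize(p[205:280,165:315],None,fx=5,fy=5,interpolation=2))
cv2.imwrite('pics/z2.png',cv2.resize(p[140:260,375:525],None,fx=5,fy=5,interpolation=2))
p,d=load('scene0')
cv2.imwrite('pics/z3.png',cv2.resize(p[185:265,190:340],None,fx=5,fy=5,interpolation=2))
cv2.imwrite('pics/z4.png',cv2.resize(p[235:415,390:600],None,fx=3.3,fy=3.3,interpolation=2))
E
```

```text
(no output)
```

View pics/z1.png

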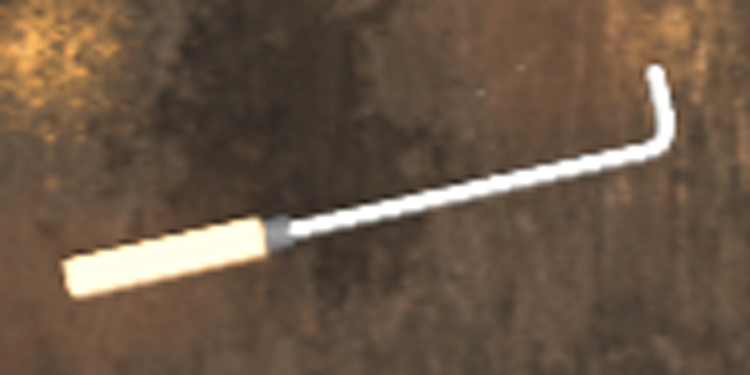

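View pics/z2.png

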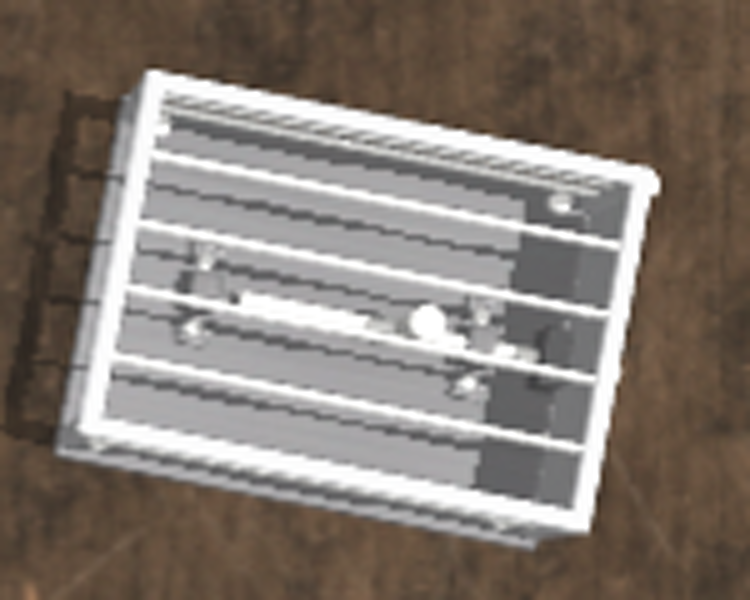

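View pics/z3.png

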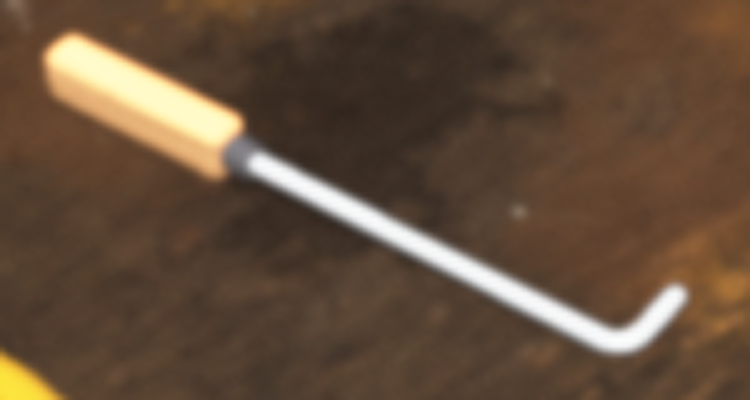

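View pics/z4.png

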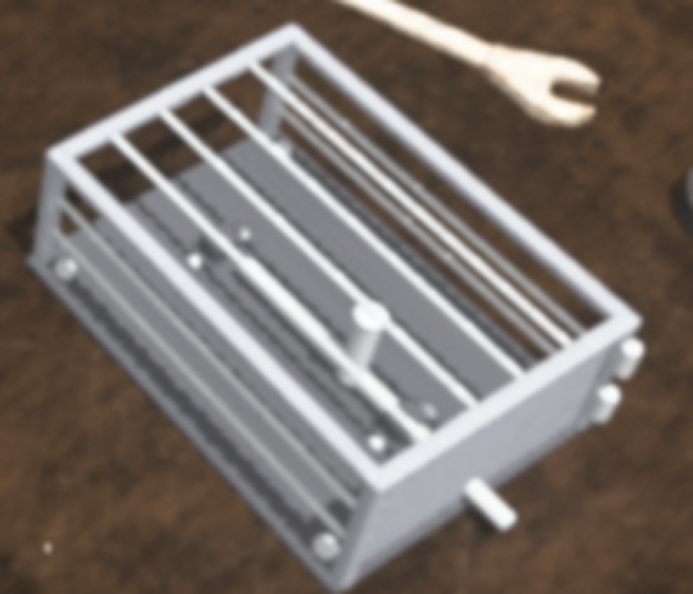

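```bash
cat > m.py <<'E'
from h import *
def t(uv,o,s): return [((u+.5)/s-.5+o[0],(v+.5)/s-.5+o[1]) for u,v in uv]
def tri(a,b):
    ra,oa=ray('top',[a]);rb,ob=ray('scene',[b]);ra=ra[0]/np.linalg.norm(ra);rb=rb[0]/np.linalg.norm(rb)
    s=np.linalg.lstsq(np.c_[ra,-rb],ob-oa,rcond=None)[0]
    A=oa+ra*s[0];B=ob+rb*s[1];return ((A+B)/2).round(4),np.linalg.norm(A-B).round(4)
E
python3 - <<'E'
from m import *
T1=lambda *uv:t(uv,(165,205),5); T2=lambda *uv:t(uv,(375,140),5)
S1=lambda *uv:t(uv,(190,185),5); S2=lambda *uv:t(uv,(390,235),3.3)
# tri
for n,a,b in [('corner',T1((663,146)),S1((618,340))),('tip',T1((654,69)),S1((680,293))),
 ('hRearTop mid',T1((68,279)),S1((58,50))),('hFrontTop mid',T1((267,236)),S1((232,130))),
 ('knobcap',T2((428,322)),S2((370,313))),
 ('gA',T2((150,72)),S2((292,26))),('gB',T2((660,172)),S2((640,320))),('gC',T2((588,530)),S2((378,488))),('gD',T2((80,430)),S2((50,152)))]:
    print(n,tri(a[0],b[0]))
g=T2((150,72),(660,172),(588,530),(80,430)); print(at_z('top',g,.096).round(4))
print('knob z68',at_z('top',T2((428,322)),.068).round(4),at_z('scene',S2((370,313)),.068).round(4))
print('hook z13',at_z('top',T1((663,146),(654,69),(292,230)),.013).round(4))
print('handle z26',at_z('top',T1((62,260),(73,298),(262,217),(272,255)),.026).round(4))
p,d=load('top0')
print(at_depth('top',T1((663,146),(170,258)),d).round(4),at_depth('top',T2((428,322)),d).round(4))
# ply segmentation of handle & rod by depth
E
```

```text
corner (array([0.5236, 0.0373, 0.0091]), np.float64(0.0002))
tip (array([0.5634, 0.0424, 0.0053]), np.float64(0.0004))
hRearTop mid (array([0.4521, 0.333 , 0.0267]), np.float64(0.0006))
hFrontTop mid (array([0.4749, 0.2338, 0.0287]), np.float64(0.0002))
knobcap (array([ 0.5977, -0.3627,  0.0679]), np.float64(0.0014))
gA (array([ 0.7142, -0.2218,  0.0952]), np.float64(0.0013))
gB (array([ 0.6674, -0.4661,  0.0993]), np.float64(0.0033))
gC (array([ 0.4949, -0.432 ,  0.0969]), np.float64(0.0023))
gD (array([ 0.5407, -0.1894,  0.0956]), np.float64(0.0001))
[[ 0.7145 -0.2222  0.096 ]
 [ 0.6689 -0.4686  0.096 ]
 [ 0.4956 -0.4332  0.096 ]
 [ 0.5407 -0.1894  0.096 ]]
knob z68 [[ 0.5981 -0.3632  0.068 ]] [[ 0.597  -0.3623  0.068 ]]
hook z13 [[0.5234 0.0371 0.013 ]
 [0.5625 0.0422 0.013 ]
 [0.4786 0.2238 0.013 ]]
handle z26 [[0.4618 0.3362 0.026 ]
 [0.4429 0.3302 0.026 ]
 [0.4845 0.2369 0.026 ]
 [0.4656 0.2315 0.026 ]]
[[0.5235 0.0372 0.0115]
 [0.4633 0.281  0.0332]] [[ 0.5973 -0.3617  0.0745]]
```

The two views agree to within 1–3 mm. The handle's middle is at (0.464, 0.284), its top at 26–29 mm, and the rod's yaw is about -76.5°. The knob cap is at (0.598, -0.363, 0.068) and the guard's yaw about -100.7°. First I turn the jaws across the handle.

Emit:
send_rows(
  moves=[
    [0,0,0,1],
    [0,0,0,1],
    [0,0,0,1],
    [0,0,0,1],
    [0,0,0,1],
    [0,0,0,1],
    [0,0,0,1],
    [0,0,0,1],
    [0,0,0,1],
    [0,0,0,1],
    [0,0,0,0.4],
    [0,0,0,0],
  ],
  claw=1,
)

```text
clock: 1.3
eef_pos: [0.1456, 0.4779, 0.2308]
tool_rot: [0.619, 0.785, -0.001, 0.0]
ft_force: [-0.5, 0.3, -0.4]
grip_width: 0.0855
```

```bash
cat >> m.py <<'E'
from scipy.spatial.transform import Rotation as R
def st():
    o=monitor.get_obs(); r=R.from_quat(o['tool_rot']).as_matrix()
    print('t',o['clock'],'p',o['eef_pos'].round(4),'yawY',np.degrees(np.arctan2(r[1,1],r[0,1])).round(2),'F',o['ft_force'].round(1),'T',o['ft_torque'].round(2),'w',o['grip_width'].round(4),'q',o['joint_pos'].round(2))
    return o,r
def togo(x,y,z):
    o,r=st(); print('tool shift',(r.T@(np.array([x,y,z])-o['eef_pos'])).round(4))
E
python3 -c "
from m import *
togo(.4637,.2837,.10)"
```

```text
Traceback (most recent call last):
  File "m.py", line 13, in togo
    o,r=st(); print('tool shift',(r.T@(np.array([x,y,z])-o['eef_pos'])).round(4))
        ~~^^
  File "m.py", line 10, in st
    print('t',o['clock'],'p',o['eef_pos'].round(4),'yawY',np.degrees(np.arctan2(r[1,1],r[0,1])).round(2),'F',o['ft_force'].round(1),'T',o['ft_torque'].round(2),'w',o['grip_width'].round(4),'q',o['joint_pos'].round(2))
                                                                                                                                                                    ^^^^^^^^^^^^^^^^^^^^^
AttributeError: 'float' object has no attribute 'round'
```

```bash
sed -i "s/o\['grip_width'\].round(4)/round(float(o['grip_width']),4)/" m.py
python3 -c "
from m import *
togo(.4637,.2837,.10)"
```

```text
t 1.3 p [0.1456 0.4779 0.2308] yawY 13.47 F [-0.5  0.3 -0.4] T [ 0.04 -0.    0.01] w 0.0855 q [1.28 0.24 0.   1.34 0.   2.61]
tool shift [-0.2629  0.2641  0.1309]
```

Emit:
send_rows(
  moves=[
    [-0.0263,0.0264,0.0131,0],
    [-0.0263,0.0264,0.0131,0],
    [-0.0263,0.0264,0.0131,0],
    [-0.0263,0.0264,0.0131,0],
    [-0.0263,0.0264,0.0131,0],
    [-0.0263,0.0264,0.0131,0],
    [-0.0263,0.0264,0.0131,0],
    [-0.0263,0.0264,0.0131,0],
    [-0.0263,0.0264,0.0131,0],
    [-0.0263,0.0264,0.0131,0],
    [0,0,0,0],
    [0,0,0,0],
  ],
)

```text
clock: 2.5
eef_pos: [0.4636, 0.2831, 0.0995]
tool_rot: [0.62, 0.785, -0.001, -0.001]
ft_force: [-1.2, 0.6, 0.3]
grip_width: 0.0852
```

```bash
python3 -c "
from m import *
togo(.4637,.2837,.004); grab('scene','s1')"
```

```text
t 2.5 p [0.4636 0.2831 0.0995] yawY 13.39 F [-1.2  0.6  0.3] T [-0.    0.04 -0.05] w 0.0852 q [ 0.55  0.42 -0.1   1.05  0.    1.89]
tool shift [0.0005 0.0004 0.0955]
```

View pics/s1.png

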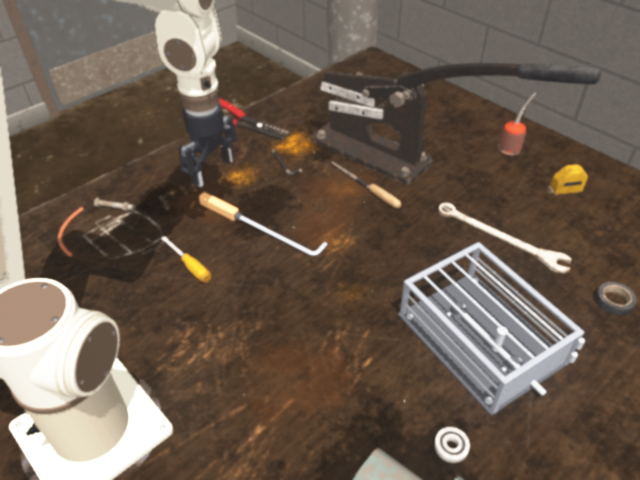

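The picture shows the open jaws at about (208, 165), above and in line with the handle at about (220, 207). I go down and close.

Emit:
send_rows(
  moves=[
    [0,0,0.03,0],
    [0,0,0.03,0],
    [0,0,0.02,0],
    [0,0,0.01,0],
    [0,0,0.004,0],
    [0,0,0,0],
    [0,0,0,0],
  ],
)

```text
clock: 3.25
eef_pos: [0.4644, 0.2848, 0.0076]
tool_rot: [0.619, 0.785, 0.001, 0.0]
ft_force: [-0.1, 0.5, 0.1]
grip_width: 0.0855
```

Emit:
send_rows(
  moves=[
    [0,0,0,0],
    [0,0,0,0],
    [0,0,0,0],
    [0,0,0,0],
    [0,0,0,0],
    [0,0,0,0],
    [0,0,0,0],
    [0,0,0,0],
    [0,0,0,0],
    [0,0,0,0],
  ],
  claw=-1,
)

```text
clock: 4.25
eef_pos: [0.4639, 0.284, 0.0065]
tool_rot: [0.619, 0.785, 0.0, 0.0]
ft_force: [0.6, 0.2, 4.0]
grip_width: 0.0186
```

```bash
python3 -c "
from m import *
st()"
```

```text
t 4.25 p [0.4639 0.284  0.0065] yawY 13.46 F [0.6 0.2 4. ] T [-0.23  0.03  0.03] w 0.0186 q [ 0.55  0.53 -0.21  0.84 -0.    1.89]
```

Emit:
send_rows(
  moves=[
    [0,0,-0.008,0],
    [0,0,-0.012,0],
    [0,0,-0.012,0],
    [0,0,0,0],
    [0,0,0,0],
  ],
)

```text
clock: 4.75
eef_pos: [0.4642, 0.2843, 0.039]
tool_rot: [0.619, 0.785, 0.001, 0.0]
ft_force: [0.3, 0.7, -1.0]
grip_width: 0.0187
```

```bash
python3 -c "
from m import *
st(); grab('top','t2');p,d=grab('scene','s2')
cv2.imwrite('pics/s2z.png',cv2.resize(p[120:280,150:350],None,fx=4,fy=4,interpolation=2))"
```

```text
t 4.75 p [0.4642 0.2843 0.039 ] yawY 13.47 F [ 0.3  0.7 -1. ] T [ 0.09 -0.03  0.01] w 0.0187 q [ 0.55  0.48 -0.18  0.91  0.    1.89]
```

View pics/s2z.png

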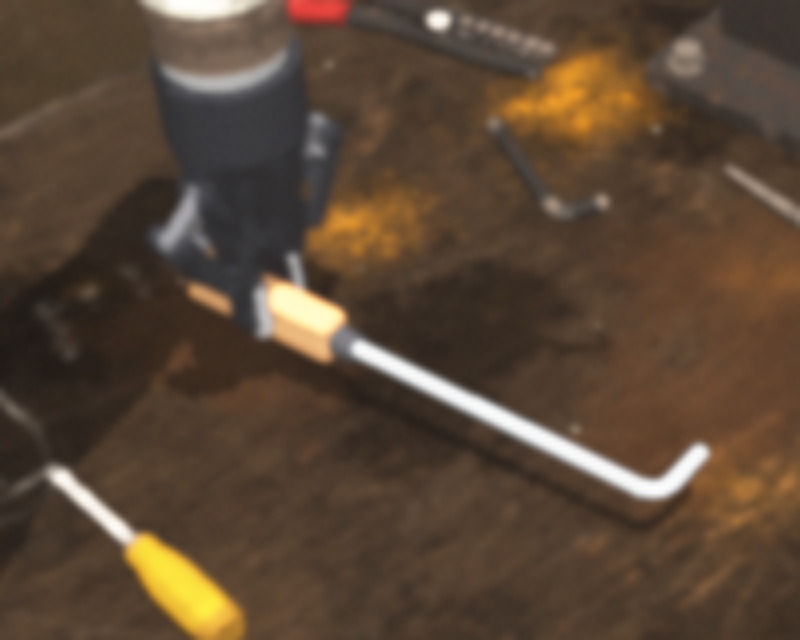

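View pics/t2.png

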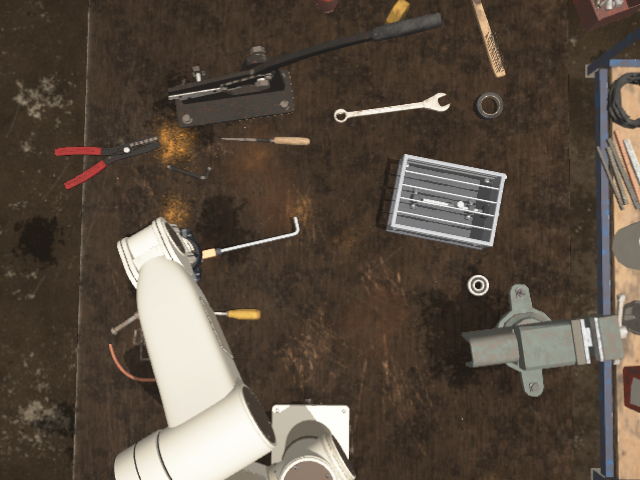

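```bash
python3 -c "
from m import *
p,d=load('t2');cv2.imwrite('pics/t2z.png',cv2.resize(p[205:280,165:315],None,fx=5,fy=5,interpolation=2))"
```

```text
(no output)
```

View pics/t2z.png

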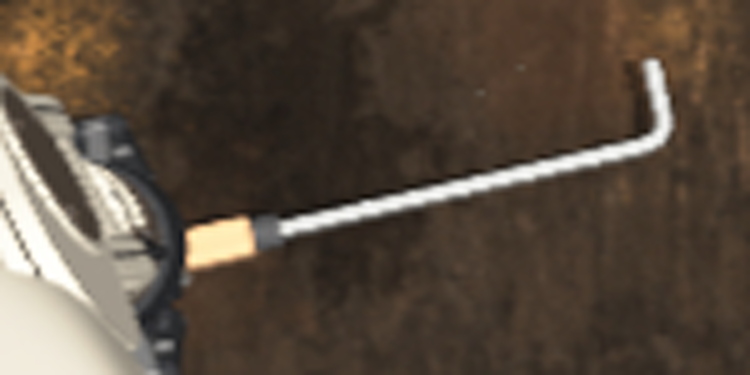

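```bash
python3 -c "
from m import *
T1=lambda *uv:t(uv,(165,205),5);S=lambda *uv:t(uv,(150,120),4)
print(tri(T1((661,138))[0],S((650,487))[0]),tri(T1((653,63))[0],S((703,453))[0]), tri(T1((278,229))[0],S((354,345))[0]))
o,r=st(); print(at_z('top',T1((661,138),(653,63),(280,229)),.044).round(4))
"
```

```text
(array([0.5244, 0.0382, 0.0412]), np.float64(0.0032)) (array([0.5633, 0.0421, 0.0363]), np.float64(0.0004)) (array([0.4776, 0.2258, 0.0461]), np.float64(0.001))
t 4.85 p [0.4634 0.2838 0.0381] yawY 13.47 F [ 1.1 -0.7 -0.9] T [ 0.05  0.08 -0.06] w 0.0191 q [ 0.55  0.48 -0.18  0.91  0.    1.89]
[[0.5255 0.0371 0.044 ]
 [0.5628 0.0416 0.044 ]
 [0.478  0.2249 0.044 ]]
```

Emit:
send_rows(
  moves=[
    [0,0,-0.004,0.6],
    [0,0,0,0.8],
    [0,0,0,0.8],
    [0,0,0,0.8],
    [0,0,0,0.8],
    [0,0,0,0.42],
    [0,0,0,0],
  ],
)

```text
clock: 5.55
eef_pos: [0.4633, 0.2837, 0.0417]
tool_rot: [0.77, 0.638, -0.001, -0.0]
ft_force: [0.4, -0.5, -0.7]
grip_width: 0.0189
```

```bash
python3 -c "
from m import *
togo(.624,.100,.0425)"
```

```text
t 5.55 p [0.4633 0.2837 0.0417] yawY -10.71 F [ 0.4 -0.5 -0.7] T [ 0.06 -0.01  0.03] w 0.0189 q [ 0.55  0.48 -0.17  0.92  0.    2.31]
tool shift [-0.1506  0.1921 -0.0009]
```

Emit:
send_rows(
  moves=[
    [-0.008,0.01,0,0],
    [-0.015,0.019,0,0],
    [-0.018,0.023,0,0],
    [-0.018,0.023,0,0],
    [-0.018,0.023,0,0],
    [-0.018,0.023,0,0],
    [-0.018,0.023,0,0],
    [-0.018,0.023,0,0],
    [-0.012,0.016,0,0],
    [-0.007,0.009,-0.001,0],
    [0,0,0,0],
    [0,0,0,0],
  ],
)

```text
clock: 6.75
eef_pos: [0.6239, 0.101, 0.043]
tool_rot: [0.77, 0.638, -0.0, -0.0]
ft_force: [-0.2, 0.6, -0.6]
grip_width: 0.0188
```

```bash
python3 -c "
from m import *
st(); p,d=grab('top','t3');p2,d=grab('scene','s3')
cv2.imwrite('pics/s3z.png',cv2.resize(p2[200:400,280:540],None,fx=3,fy=3,interpolation=2))
cv2.imwrite('pics/t3z.png',cv2.resize(p[140:260,325:525],None,fx=4,fy=4,interpolation=2))"
```

```text
t 6.75 p [0.6239 0.101  0.043 ] yawY -10.71 F [-0.2  0.6 -0.6] T [ 0.08  0.   -0.03] w 0.0188 q [0.16 0.63 0.1  1.04 0.   1.92]
```

View pics/s3z.png

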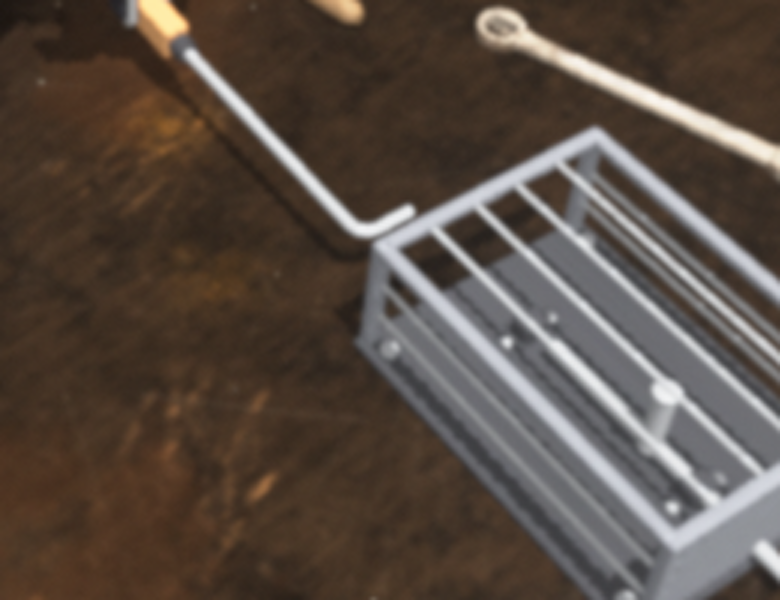

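View pics/t3z.png

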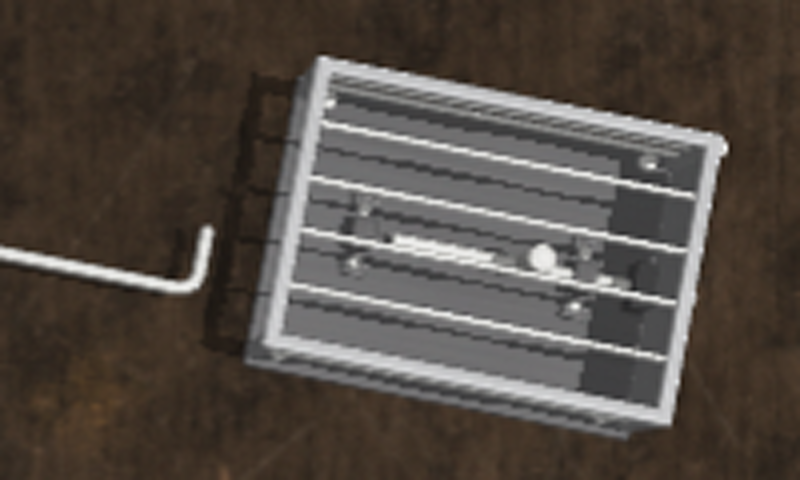

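```bash
cat >> m.py <<'E'
K=np.array([.5975,-.3628]); g=np.array([-.1857,-.9826]); h=np.array([.9826,-.1857])
def gf(P): P=np.atleast_2d(P)[:,:2]-K; return np.c_[P@g,P@h].round(4)
E
python3 -c "
from m import *
T=lambda *uv:t(uv,(325,140),4);S=lambda *uv:t(uv,(280,200),3)
a=tri(T((195,288))[0],S((365,230))[0]);b=tri(T((207,230))[0],S((410,212))[0]);print(a,b)
P=at_z('top',T((195,288),(207,230),(5,252)),.042);print(P.round(4),gf(P))
# side inner walls, left rail top outer
print(gf(at_z('top',T((320,58),(725,135),(670,422),(265,345)),.096)))
o,r=st();print(gf(o['eef_pos']))
"
```

```text
(array([ 0.5789, -0.1525,  0.0471]), np.float64(0.0003)) (array([ 0.6155, -0.1598,  0.0421]), np.float64(0.0006))
[[ 0.5793 -0.1528  0.042 ]
 [ 0.6157 -0.1601  0.042 ]
 [ 0.6003 -0.0342  0.042 ]] [[-0.2029 -0.0569]
 [-0.2026 -0.0197]
 [-0.3234 -0.0582]]
[[-0.1597  0.0885]
 [ 0.0887  0.091 ]
 [ 0.0877 -0.0859]
 [-0.1591 -0.0885]]
t 6.85 p [0.6236 0.1017 0.0431] yawY -10.63 F [-0.4  0.9 -1.4] T [ 0.06 -0.02  0.02] w 0.0187 q [0.16 0.63 0.1  1.04 0.   1.92]
[[-0.4613 -0.0606]]
```

Emit:
send_rows(
  moves=[
    [-0.01,-0.003,0,0],
    [-0.018,0,0,0],
    [-0.018,0,0,0],
    [-0.018,0,0,0],
    [-0.018,0,0,0],
    [-0.018,0,0,0],
    [0,0,0,0],
  ],
)

```text
clock: 7.55
eef_pos: [0.6023, -0.0002, 0.0433]
tool_rot: [0.771, 0.636, -0.0, 0.0]
ft_force: [0.7, 0.1, -2.1]
grip_width: 0.0188
```

Emit:
send_rows(
  moves=[
    [-0.018,0,0,0],
    [-0.018,0,0,0],
    [-0.018,0,0,0],
    [-0.018,0,0,0],
    [-0.018,0,0,0],
    [-0.018,0,0,0],
    [-0.013,0,0,0],
    [-0.006,0,0,0],
    [0,0,0,0],
    [0,0,0,0],
  ],
)

```text
clock: 8.55
eef_pos: [0.5794, -0.1213, 0.0433]
tool_rot: [0.77, 0.638, 0.0, -0.0]
ft_force: [0.1, 0.5, -0.5]
grip_width: 0.0187
```

```bash
python3 -c "
from m import *
o,r=st();print(gf(o['eef_pos'])); p,d=grab('top','t4');p2,d=grab('scene','s4')
cv2.imwrite('pics/s4z.png',cv2.resize(p2[200:400,340:600],None,fx=3,fy=3,interpolation=2))
cv2.imwrite('pics/t4z.png',cv2.resize(p[140:260,325:525],None,fx=4,fy=4,interpolation=2))"
```

```text
t 8.55 p [ 0.5794 -0.1213  0.0433] yawY -10.7 F [ 0.1  0.5 -0.5] T [ 0.1  -0.04 -0.01] w 0.0187 q [-0.21  0.56 -0.03  0.98  0.    1.55]
[[-0.2339 -0.0626]]
```

View pics/s4z.png

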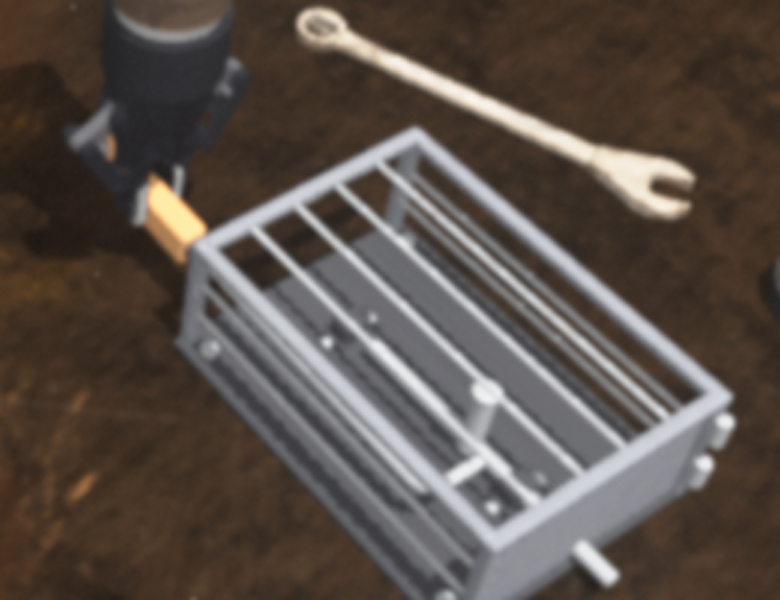

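View pics/t4z.png

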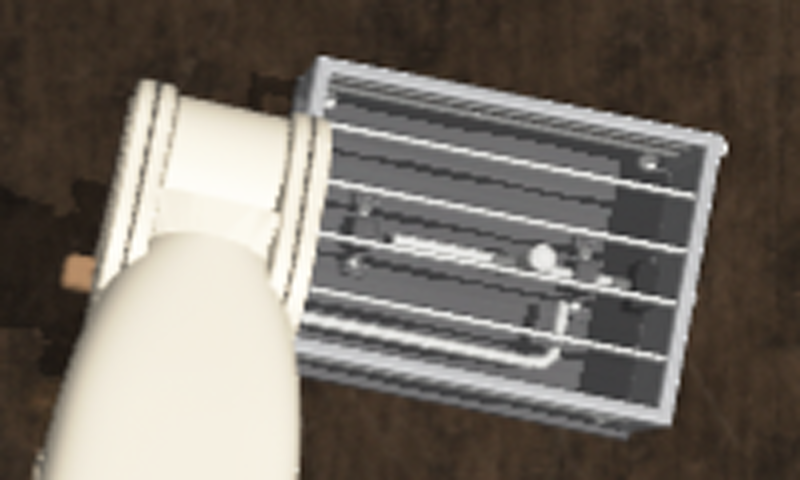

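Emit:
send_rows(
  moves=[
    [0,0.008,0,0],
    [0,0.01,0,0],
    [0,0.01,0,0],
    [0,0.009,0,0],
    [0,0.004,0,0],
    [0,0,0,0],
    [0,0,0,0],
  ],
)

```text
clock: 9.35
eef_pos: [0.6193, -0.129, 0.0431]
tool_rot: [0.77, 0.638, -0.0, -0.0]
ft_force: [-0.4, 0.1, -2.4]
grip_width: 0.0183
```

Emit:
send_rows(
  moves=[
    [0.005,0,0,0],
    [0.005,0,0,0],
    [0.005,0,0,0],
    [0.005,0,0,0],
    [0.005,0,0,0],
    [0.005,0,0,0],
    [0,0,0,0],
  ],
)

```text
clock: 10.05
eef_pos: [0.6252, -0.0988, 0.0433]
tool_rot: [0.77, 0.638, 0.0, -0.0]
ft_force: [-0.4, -0.9, -1.5]
grip_width: 0.019
```

```bash
python3 -c "
from m import *
o,r=st();print(gf(o['eef_pos'])); p,d=grab('top','t5');p2,d=grab('scene','s5')
cv2.imwrite('pics/s5z.png',cv2.resize(p2[200:400,340:600],None,fx=3,fy=3,interpolation=2))
cv2.imwrite('pics/t5z.png',cv2.resize(p[140:260,325:525],None,fx=4,fy=4,interpolation=2))"
```

```text
t 10.05 p [ 0.6252 -0.0988  0.0433] yawY -10.67 F [-0.4 -0.9 -1.5] T [-0.06  0.07 -0.12] w 0.019 q [-0.16  0.63  0.1   1.04  0.    1.6 ]
[[-0.2646 -0.0218]]
```

View pics/s5z.png

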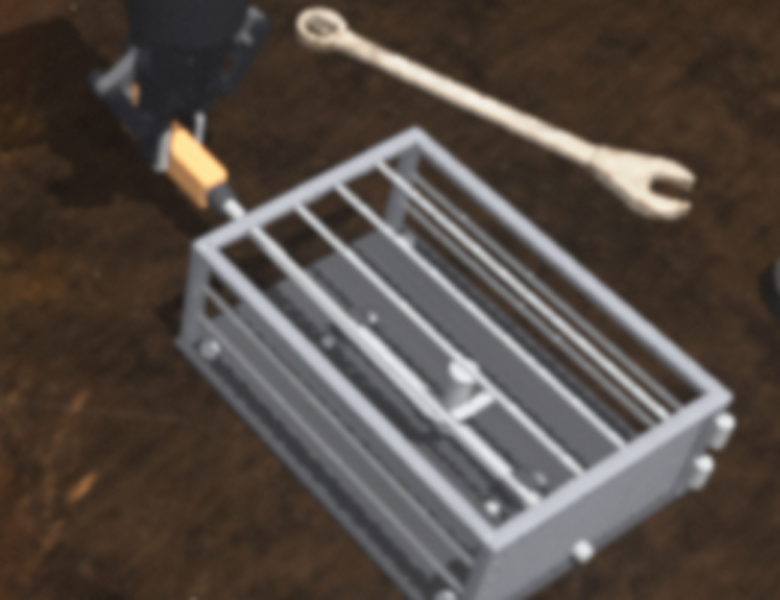

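View pics/t5z.png

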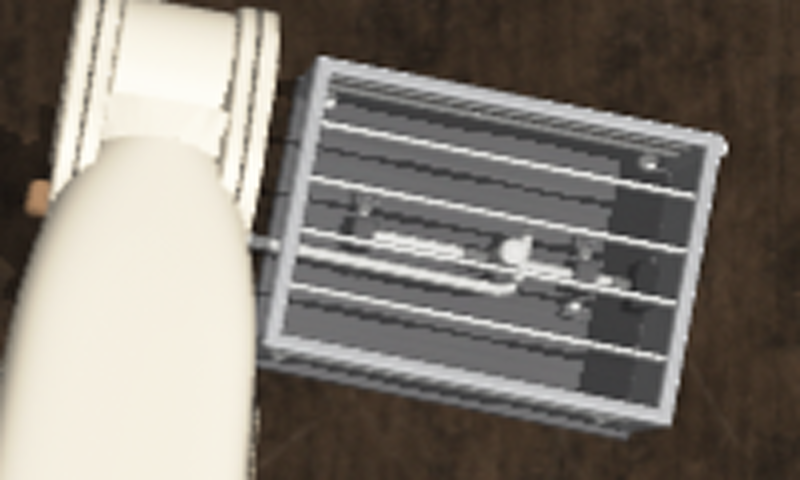

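The hook has caught the knob: it moved from about (542, 257) to (515, 249) in the top crop. I keep drawing.

Emit:
send_rows(
  moves=[
    [0.005,0,0,0],
    [0.005,0,0,0],
    [0.005,0,0,0],
    [0.005,0,0,0],
    [0.005,0,0,0],
    [0,0,0,0],
    [0,0,0,0],
  ],
)

```text
clock: 10.85
eef_pos: [0.63, -0.0742, 0.0433]
tool_rot: [0.77, 0.638, 0.0, -0.0]
ft_force: [-0.4, 0.8, -2.5]
grip_width: 0.0188
```

Emit:
send_rows(
  moves=[
    [0.002,0,0,0],
    [0.002,0,0,0],
    [0,0,0,0],
    [0,0,0,0],
  ],
)

```text
clock: 11.25
eef_pos: [0.6306, -0.0712, 0.0433]
tool_rot: [0.77, 0.638, 0.0, -0.0]
ft_force: [-0.1, -1.3, -1.3]
grip_width: 0.0185
```

```bash
python3 -c "
from m import *
o,r=st();print(gf(o['eef_pos'])); p,d=grab('top','t6');p2,d=grab('scene','s6')
cv2.imwrite('pics/s6z.png',cv2.resize(p2[200:400,340:600],None,fx=3,fy=3,interpolation=2))
cv2.imwrite('pics/t6z.png',cv2.resize(p[140:260,375:525],None,fx=5,fy=5,interpolation=2))"
```

```text
t 11.25 p [ 0.6306 -0.0712  0.0433] yawY -10.71 F [-0.1 -1.3 -1.3] T [-0.27  0.03 -0.04] w 0.0185 q [-0.11  0.63  0.11  1.04  0.    1.65]
[[-0.2927 -0.0216]]
```

View pics/s6z.png

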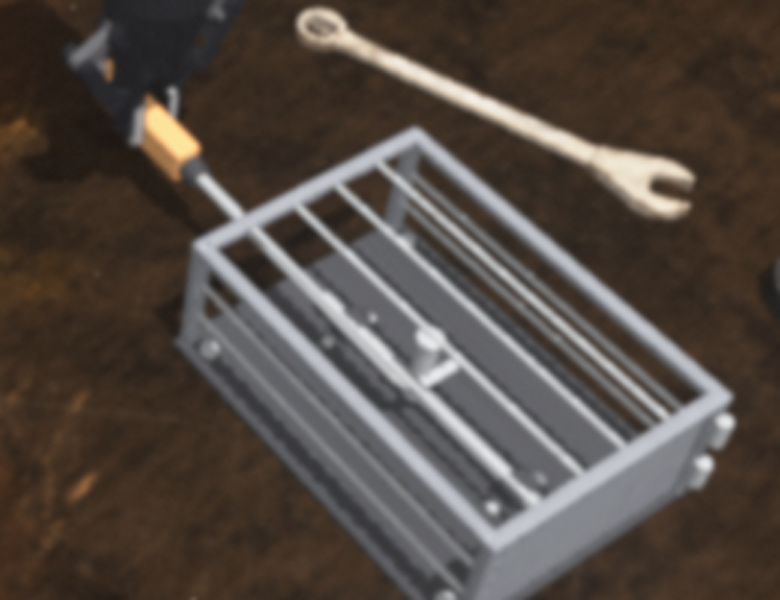

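View pics/t6z.png

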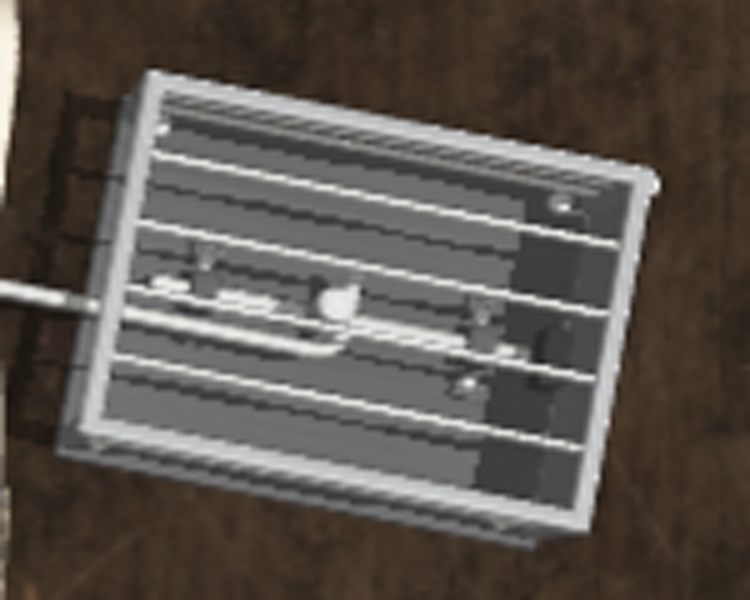

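```bash
python3 -c "
from m import *
T2=lambda *uv:t(uv,(375,140),5);S=lambda *uv:t(uv,(340,200),3)
P=at_z('top',T2((338,302),(428,322)),.068);print(gf(P)); P=at_z('scene',S((430,337),(487,390)),.068);print(gf(P))
"
```

```text
[[-0.0448  0.0016]
 [ 0.0003  0.0007]]
[[-0.0456 -0.0012]
 [ 0.     -0.0005]]
```

Emit:
send_rows(
  moves=[
    [0.002,0,0,0],
    [0.002,0,0,0],
    [0,0,0,0],
    [0,0,0,0],
  ],
)

```text
clock: 11.75
eef_pos: [0.631, -0.07, 0.0431]
tool_rot: [0.771, 0.637, -0.002, 0.002]
ft_force: [-0.2, -8.1, -1.7]
grip_width: 0.019
```

```bash
python3 -c "
from m import *
o,r=st();print(gf(o['eef_pos'])); p2,d=grab('scene','s7')
cv2.imwrite('pics/s7z.png',cv2.resize(p2[200:400,340:600],None,fx=3,fy=3,interpolation=2))"
```

```text
t 11.75 p [ 0.631  -0.07    0.0431] yawY -10.82 F [-0.2 -8.1 -1.7] T [-1.56  0.05  0.1 ] w 0.019 q [-0.11  0.63  0.11  1.04 -0.    1.65]
[[-0.2939 -0.0215]]
```

View pics/s7z.png

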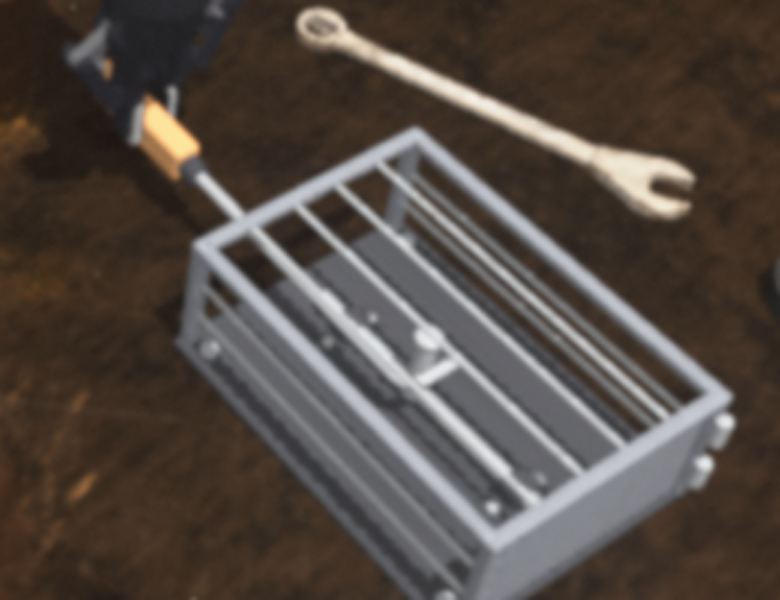

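The force rose to 8 N, so the bolt is at its stop. I go forward, aside by 41 mm, then out.

Emit:
send_rows(
  moves=[
    [-0.006,0,0,0],
    [-0.006,0,0,0],
    [-0.006,0,0,0],
    [0,0,0,0],
    [0,-0.007,0,0],
    [0,-0.01,0,0],
    [0,-0.01,0,0],
    [0,-0.01,0,0],
    [0,-0.004,0,0],
    [0,0,0,0],
    [0,0,0,0],
  ],
)

```text
clock: 12.9
eef_pos: [0.5882, -0.0772, 0.0436]
tool_rot: [0.77, 0.638, 0.0, 0.0]
ft_force: [0.2, 0.2, -0.9]
grip_width: 0.0187
```

```bash
python3 -c "
from m import *
o,r=st();print(gf(o['eef_pos'])); p,d=grab('top','t8')
cv2.imwrite('pics/t8z.png',cv2.resize(p[140:260,375:525],None,fx=5,fy=5,interpolation=2))"
```

```text
t 12.9 p [ 0.5882 -0.0772  0.0436] yawY -10.7 F [ 0.2  0.2 -0.9] T [ 0.06  0.05 -0.04] w 0.0187 q [-0.13  0.56 -0.03  0.98  0.    1.63]
[[-0.2789 -0.0622]]
```

View pics/t8z.png

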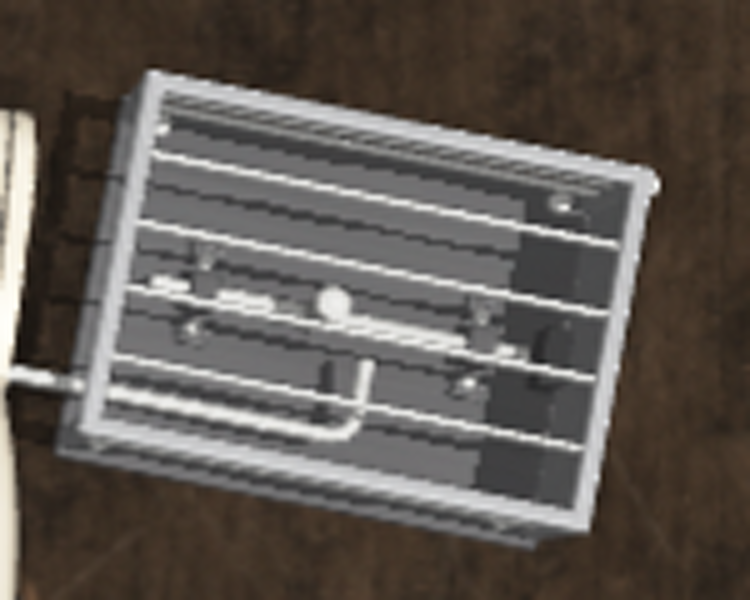

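The hook is clear of the knob: its tip is at (368, 365) and the knob at (334, 303). I withdraw it straight out.

Emit:
send_rows(
  moves=[
    [0.01,0,0,0],
    [0.018,0,0,0],
    [0.018,0,0,0],
    [0.018,0,0,0],
    [0.018,0,0,0],
    [0.018,0,0,0],
    [0.02,0,0,0],
    [0.02,0,0,0],
    [0.02,0,0,0],
    [0.02,0,0,0],
    [0.02,0,0,0],
    [0.014,0,0,0],
    [0.006,0,0,0],
    [0,0,0,0],
    [0,0,0,0],
  ],
)

```text
clock: 14.45
eef_pos: [0.6284, 0.1383, 0.0432]
tool_rot: [0.77, 0.638, -0.0, 0.0]
ft_force: [0.6, -0.2, -0.5]
grip_width: 0.0186
```

```bash
python3 -c "
from m import *
o,r=st();print(gf(o['eef_pos'])); p,d=grab('top','t9'); grab('scene','s9')"
```

```text
t 14.45 p [0.6284 0.1383 0.0432] yawY -10.74 F [ 0.6 -0.2 -0.5] T [ 0.12 -0.03 -0.05] w 0.0186 q [ 0.22  0.65  0.14  1.06 -0.    1.98]
[[-0.4981 -0.0627]]
```

View pics/t9.png

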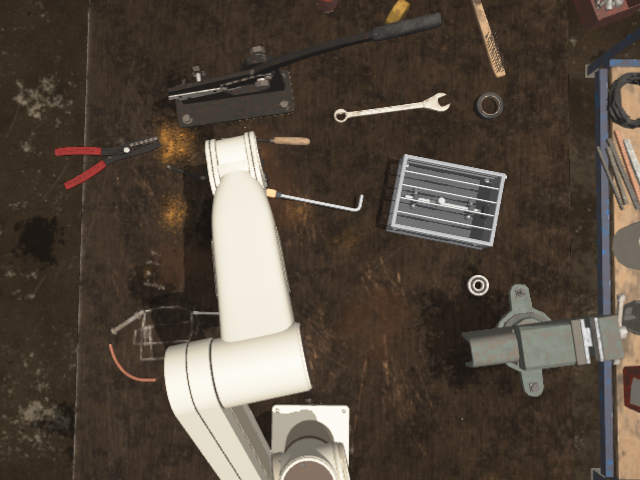

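View pics/s9.png

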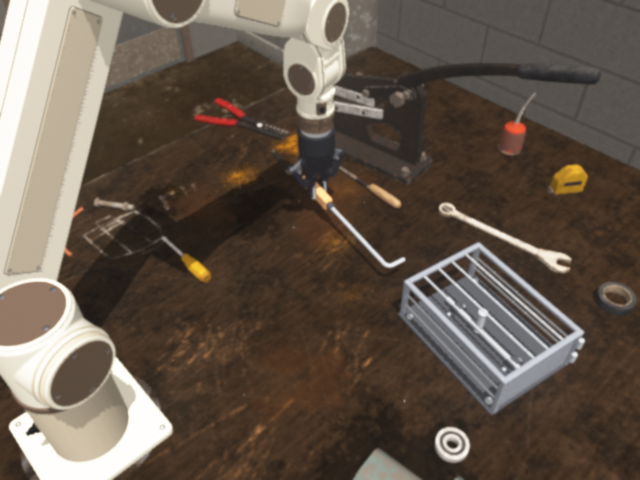

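The bolt stays drawn. I shift 60 mm towards the robot to keep clear of the file, then lower.

Emit:
send_rows(
  moves=[
    [0,-0.015,0,0],
    [0,-0.02,0,0],
    [0,-0.02,0,0],
    [0,-0.005,0,0],
    [0,0,0.01,0],
    [0,0,0.012,0],
    [0,0,0.008,0],
    [0,0,0.004,0],
    [0,0,0.002,0],
    [0,0,0,0],
    [0,0,0,0],
    [0,0,0,0],
  ],
)

```text
clock: 15.75
eef_pos: [0.5701, 0.1501, 0.0075]
tool_rot: [0.77, 0.638, 0.0, 0.0]
ft_force: [-0.2, -0.4, -1.1]
grip_width: 0.0185
```

```bash
python3 -c "
from m import *
o,r=st()"
```

```text
t 15.75 p [0.5701 0.1501 0.0075] yawY -10.71 F [-0.2 -0.4 -1.1] T [ 0.04 -0.04  0.02] w 0.0185 q [ 0.26  0.6  -0.07  0.9   0.    2.02]
```

Emit:
send_rows(
  moves=[
    [0,0,0.001,0],
    [0,0,0,0],
    [0,0,0,0],
  ],
)

```text
clock: 16.05
eef_pos: [0.5701, 0.1502, 0.0067]
tool_rot: [0.77, 0.638, 0.001, 0.0]
ft_force: [0.3, -0.6, 1.0]
grip_width: 0.0185
```

Emit:
send_rows(
  moves=[
    [0,0,0,0],
    [0,0,0,0],
    [0,0,0,0],
    [0,0,0,0],
    [0,0,0,0],
    [0,0,0,0],
    [0,0,0,0],
    [0,0,0,0],
  ],
  claw=1,
)

```text
clock: 16.85
eef_pos: [0.5696, 0.15, 0.0063]
tool_rot: [0.77, 0.638, -0.0, -0.0]
ft_force: [-1.4, 0.2, 0.3]
grip_width: 0.0849
```

Emit:
send_rows(
  moves=[
    [0,0,-0.008,0],
    [0,0,-0.015,0],
    [0,0,-0.03,0],
    [0,0,-0.04,0],
    [0,0,-0.04,0],
    [0,0,-0.02,0],
    [0.04,0,0,0],
    [0.04,0,0,0],
    [0.04,0,0,0],
    [0.03,0,0,0],
    [0,0,0,0],
    [0,0,0,0],
  ],
)

```text
clock: 18.05
eef_pos: [0.5972, 0.2979, 0.1593]
tool_rot: [0.77, 0.639, -0.0, 0.0]
ft_force: [-0.0, -0.3, -0.7]
grip_width: 0.0856
```

```bash
python3 -c "
from m import *
o,r=st(); p,d=grab('top','t10'); p2,_=grab('scene','s10')
cv2.imwrite('pics/s10z.png',cv2.resize(p2[130:410,200:600],None,fx=2,fy=2,interpolation=2))
cv2.imwrite('pics/t10z.png',cv2.resize(p[130:280,230:530],None,fx=2.6,fy=2.6,interpolation=2))"
```

```text
t 18.05 p [0.5972 0.2979 0.1593] yawY -10.63 F [-0.  -0.3 -0.7] T [-0.05  0.06 -0.01] w 0.0856 q [ 0.46  0.61  0.39  1.35 -0.    2.22]
```

View pics/t10z.png

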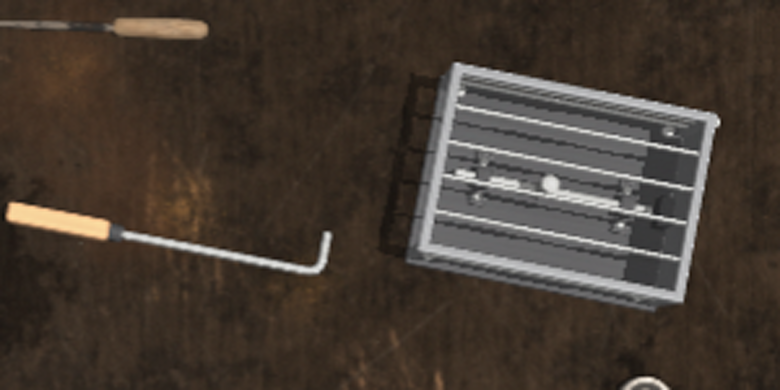

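View pics/s10z.png

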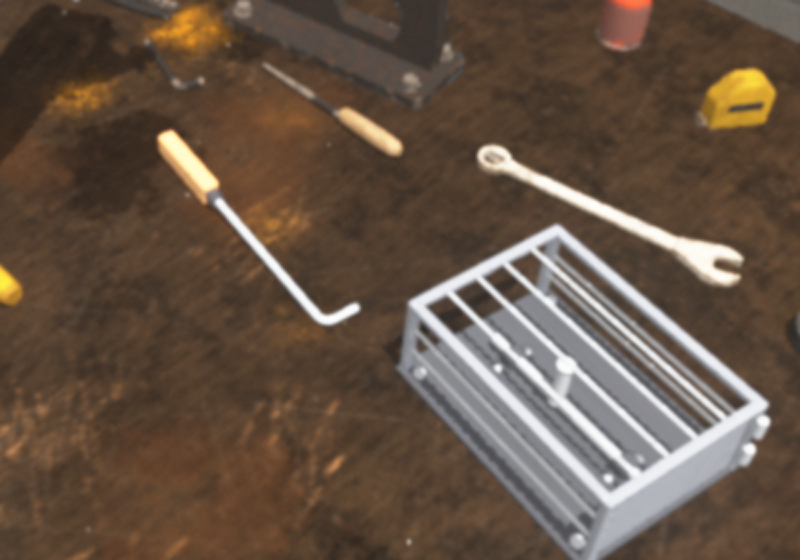

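```bash
python3 -c "
from m import *
T=lambda *uv:t(uv,(230,130),2.6);S=lambda *uv:t(uv,(200,130),2)
print('corner',tri(T((320,270))[0],S((325,320))[0]),'tip',tri(T((327,236))[0],S((355,308))[0]))
k=tri(T((550,184))[0],S((566,366))[0]);print('knob',k,gf(k[0]),'hook',gf(tri(T((324,252))[0],S((341,314))[0])[0]))
order.job_done()"
```

```text
corner (array([ 0.5256, -0.1034,  0.009 ]), np.float64(0.0014)) tip (array([ 0.5598, -0.1107,  0.0055]), np.float64(0.0001))
knob (array([ 0.6065, -0.3173,  0.064 ]), np.float64(0.0006)) [[-0.0464  0.0004]] hook [[-0.2409 -0.1003]]
the job is handed in; nothing more can be done
```

The bolt is drawn back and the rod lies flat on the bench outside the guard. I handed the job in with about 18 s on the clock and got no verdict back.

**What I did:** I gripped the rod by its handle and lined it up with the guard. I reached in beside the knob, moved the hook across behind it and drew the bolt back. Then I unhooked, brought the rod straight out, laid it down and moved the gripper clear.

**Last checks:**
- **Bolt:** the knob had moved about 45–46 mm from where it started. The force rose to about 8 N at the end of the pull, so the bolt is at its stop.
- **Rod position:** the hook is about 195 mm from the knob towards the open end, against the 100 mm required.
- **Rod height:** the hook measured 5–9 mm above the bench. I did not measure the handle's height after release, but it looks flat in both views.
- **Gripper:** it is open, about 0.16 m up and touching nothing. No force reading that I saw came near the limits.

**Small disagreements:**
- The last two-view measurement put the knob's top at 64 mm instead of 68 mm.
- It put the hook a few millimetres below its expected 13 mm.
- Both are roughly what I would expect from calibration and pixel error, and neither affects the result.

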